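# Gauge the root gap of a V joint

## Robot

A 6-joint arm with a two-finger parallel gripper is mounted at the origin on a cart in front of the work surface, level with it; the furniture and walls round the work are solid. World frame = base frame: x ahead of the robot, y to its left, z up, the work surface at z = 0. Lengths are in mm, angles in rad, forces in N, time in s.
With the tool pointing down it reaches from about 275 to 875 mm from the base axis. Payload 12.5 kg.
Tool frame: the origin (TCP) lies at the very end of the fingers, on their centre line; the grasp point (between the pads) lies 19 mm behind it (manip.tcp_to_grasp is the distance from the TCP to the grasp point, in mm); z points along the fingers, y is the line along which they close (so a half turn about z gives the same grasp; the last joint's range is limited). The gripper opens to 85 mm and grips with 20 to 120 N. Pads are 22 mm wide; open, the fingers measure 114 mm over their backs; the gripper's body (76 mm by 85 mm) begins 54 mm behind the grasp point. The pads swing forward as they close: fully open they stand 13 mm farther back than shut.
Start: joints at [-1.2, 0.351, 1.652, -0, 1.139, -0.085], TCP at [242.115, -493.826, 204.99] pointing down, gripper open.
Joint ranges: [-2.75, 2.75], [-0.79, 2.1], [0.01, 2.65], [-1.57, 4.71], [0.07, 3.14], [-2.87, 2.87]. Speed limits (rad/s): [2.22, 2.22, 2.79, 3.14, 3.14, 3.14].

## Interface

Orientations are given as a rotation vector (axis times angle).
In Python, from rig import manip gives the robot as it stands.
- The arm moves only by the tool play_rows, never from a script. Its argument "deltas" is a list of rows, each a list of 2 entries, a list of its own where there are three numbers: the shift along the world's x, y, z scaled (see below), then the turn, a rotation vector about the world's x, y, z scaled (see below). In form: [[[tx, ty, tz], [rx, ry, rz]], ...]. A call has 1 to 8 rows; each row is the pose to reach, as a shift and turn from the pose commanded when the call began, turning the shorter way round; what a row does not reach only later rows make up. The controller multiplies each number of a shift by 20 cm and each number of a turn by 180 degrees. A row lasts 1/12 s, in which the tool goes at most 41.7 mm and 7.16 degrees, less where a joint would pass 70% of its speed; a pose out of reach is approached as far as the arm can. A call with a number of a shift or a turn outside -1 to 1 is refused whole. A call with a gripper value outside its range is refused whole. "fingers" is the closure, from -1 (fully open) to 1 (shut), set as the call begins (left out, the last holds). The fingers move at their own pace and stop on an object; "grip_force" is the grip in N (left out, the last holds). Time passes only in rows, so rows that repeat a pose let the fingers close. It gives the time, the measured TCP pose, the force, the opening and the grip force at its end, in the units of the state.
- manip.get_obs(): the state, without advancing time (a new reading comes with each control period).
- manip.get_image(name): name is "scene" or "side" or "wrist"; returns a dict with "color" (400x640x3 uint8, red, green, blue), "fx", "fy", "cx", "cy" (pixels), "distortion" ([k1, k2, p1, p2, k3] as OpenCV has them; the pictures are not rectified), "xyz" and "orientation" of the camera in the world; the wrist camera has in their place "T_tool_cam" (4x4, takes a point from camera to tool coordinates, whose origin is the TCP and whose axes are the flange's). Camera axes: x right, y up, looking along -z (the intrinsics and any distortion apply to the point x, -y, -z); pixel columns grow to the right and rows downward; lengths in mm; the calibration is good to about 2 mm. A picture is of the moment at which its call begins: read the wrist's pose just before it. There is no depth.
- manip.finish_job(): hands the job in; it is judged then, once.
Trained networks look in the newest picture that a camera, given by its name, has taken for a name from the list of things; names that differ only in an ending like _2 or _b are one class to them, and where a whole thing is asked for, a point or a joint stands for the part that bears it (a point fixed in the world has none). Each returns a list of dicts, best first, with "p" (0 to 1); they miss things now and then, are a little off and sometimes report something else, mostly with a low value. They report only what shows in the picture. A call takes as long as a camera call.
- manip.spot_in(camera, thing): "position" ([x, y, z] in mm, in the coordinates of the camera as it stood for that picture, good to about 4 mm: the middle of the surface that is visible of it).
- manip.outline_of(camera, thing): "pixels" (400x640 bool, what is visible of it).
The state is a dict: "t": time; "joints": joint angles; "qvel": joint speeds; "effort": joint torques, N m; "tool_pos": TCP position; "orientation": TCP orientation; "ft_force": force on the tool from outside, world axes, zero at the start; "torque": the same for the moment, N m; "finger_gap": finger opening in mm; "gripper_force": force on a finger pad.
Only numpy, scipy, OpenCV 4.12 (cv2) and the standard library are available. Lean on these libraries where they do the work, as an engineer would, in place of code of your own. Each camera call takes 0.05 s, during which the arm holds its last target. There are 200 camera calls.

## Task

Gauge the root gap of the V joint on the fit-up jig: take the flat-bladed gauge (the one with the flat, upright grip) out of its stand and lower its blade into the gap between the two bevelled plates, about midway along the joint, until its foot rests flat on both plates, then let go. Lower it in by the grip, do not drop it in, and leave the round pin gauge in the stand.

Things in the scene. Friction and masses are not known exactly. Their poses are not given: they have to be found in the camera images.
- flat_gauge: Plain steel gauge, 0.25 kg. Origin: centre of its foot's underside, z up. Foot 76 (x) x 34 (y) x 8 (z) mm. Blade under the foot's middle: 6 mm thick (x), 30 wide (y), 36 down. Flat dark grip on top: 18 thick (x), 34 wide (y), 8 to 58 above the origin; pinch it along x. It starts upright with its blade in a slot of the stand, its foot on the stand's top. It may go in either way round.
- pin_gauge: The other gauge, left in the stand, 80 mm from the flat one in y: round foot 56 mm across, 8 thick; round pin 8 across below; round dark knob 32 across, top 58 mm above the origin (centre of the foot's underside, z up). The stand is grey, fixed, 84 x 150 mm, 55 high, with two slots 12 x 37 mm in its top, the gauges one in each; lifting a gauge 45 mm frees it.
- joint: The fit-up jig with the V joint, fixed, 126 (x) x 104 (y) mm, origin under its centre on the table. Two bevelled steel plates 20 mm thick, tops 50 mm above the table, reach from the joint, which runs along y, to 60 mm either side and are 100 long. Four bolt heads 6 mm high stand on them at x = +-51, y = +-38 mm. A tall pipe positioner stands off the table's right edge: keep the arm clear of it.
- gap_mid (a point): Middle of the V joint, level with the plates' tops; z up, y along the joint, x across. The V is 32 mm wide at the top and narrows to the root gap, 12 wide, from 14 mm below the top; open to 42 mm below. Tack welds at both ends leave 82 mm clear in y. With the blade fully in, the foot lies across the V on both plates and the gauge's origin is at this height.

How it is judged:
By the outcome, as a careful person would: the job done as asked, in the order asked, and still so for the second after the job is handed in, with the robot touching nothing.
It also fails if it takes over 40 s, if anything falls off the work surface, if the arm or the gripper's body presses on something with over 40 N, if the wrist force passes 120 N, or if a joint passes its speed limit or range.

## Working session

There is one attempt and no reset: what is moved stays moved. The work goes in short steps, Python scripts to look and compute and a tool call to move; the robot and the scene stay as the last step left them, time stands still between calls to the robot, and variables do not carry over. Pictures are saved under pics/ and viewed, at most 10 in all, crops included, and the job is handed in when it is done.

Besides the shell and the picture viewer there is one more tool, called after ">>>" as name(argument=value, ...) on one line, values as JSON. play_rows: Moves the arm, as the interface text tells. Its arguments: {"type":"object","properties":{"deltas":{"type":"array","items":{"type":"array"}},"fingers":{"type":"number"},"grip_force":{"type":"number"}},"required":["deltas"]}

```bash
mkdir -p pics; cat > h.py <<'E'
import numpy as np, cv2
from scipy.spatial.transform import Rotation as R
from rig import manip
def look(cam,name=None):
    o=manip.get_obs(); im=manip.get_image(cam)
    if cam=="wrist":
        T=np.eye(4);T[:3,:3]=R.from_rotvec(o["orientation"]).as_matrix();T[:3,3]=o["tool_pos"];T=T@np.array(im["T_tool_cam"])
    else:
        q=np.array(im["orientation"]);T=np.eye(4)
        T[:3,:3]=q if q.shape==(3,3) else R.from_rotvec(q).as_matrix() if q.size==3 else R.from_quat(q).as_matrix()
        T[:3,3]=im["xyz"]
    if name: cv2.imwrite("pics/"+name+".png",im["color"][:,:,::-1])
    K=np.array([[im["fx"],0,im["cx"]],[0,im["fy"],im["cy"]],[0,0,1]]);return im,T,K,np.array(im["distortion"])
def ray(px,T,K,D,z):
    p=cv2.undistortPoints(np.array(px,float).reshape(-1,1,2),K,D)[:,0]
    d=np.c_[p[:,0],-p[:,1],-np.ones(len(p))]@T[:3,:3].T
    return T[:3,3]+d*((z-T[2,3])/d[:,2])[:,None]
def proj(P,T,K,D):
    c=(np.atleast_2d(P)-T[:3,3])@T[:3,:3]
    return cv2.projectPoints(c*[1,-1,-1],np.zeros(3),np.zeros(3),K,D)[0][:,0]
def spots(cam,T,things):
    for n in things:
        for s in manip.spot_in(cam,n)[:3]:
            print(cam,n,round(s["p"],2),np.round(T[:3,:3]@np.array(s["position"])+T[:3,3],1))
E
python3 - <<'E'
from h import *
o=manip.get_obs();print(o["tool_pos"],o["orientation"],o["finger_gap"],manip.tcp_to_grasp)
for c in("scene","side"):
    im,T,K,D=look(c,c+"0");print(c,im["orientation"],im["xyz"])
    spots(c,T,["flat_gauge","pin_gauge","joint","gap_mid"])
E
```

```text
[ 241.98420518 -493.49524032  204.45765892] [-3.05921845e+00 -7.09540380e-01  2.77397298e-04] 85.58801351119523 18.700000000000003
scene [0.52445704 0.64880667 1.63947748] [1132.99954688   92.70740091  763.18146121]
scene flat_gauge 0.87 [522.7 115.4  77.7]
scene pin_gauge 0.97 [526.1  40.8  66.4]
scene joint 0.6 [ 519.3 -155.3   49. ]
scene gap_mid 0.58 [ 520.7 -157.7   50.2]
side [ 0.18138756 -1.09341573 -2.60803832] [303.27002344 571.02087743 660.82861494]
side flat_gauge 0.64 [503.6 123.   59.2]
side pin_gauge 0.91 [510.6  45.1  64.4]
side joint 0.87 [ 530.1 -125.1   43.3]
side gap_mid 0.65 [ 530.4 -127.5   46.8]
```

View pics/scene0.png

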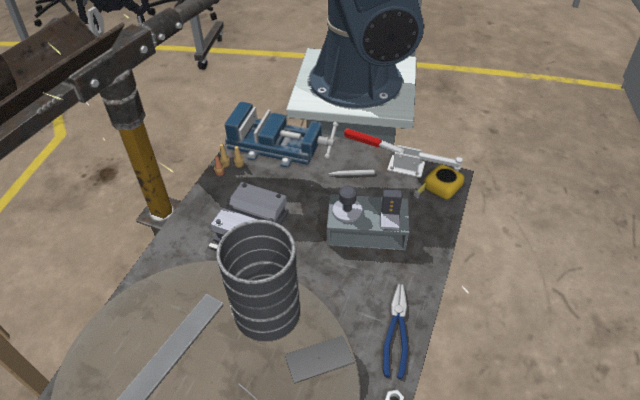

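View pics/side0.png

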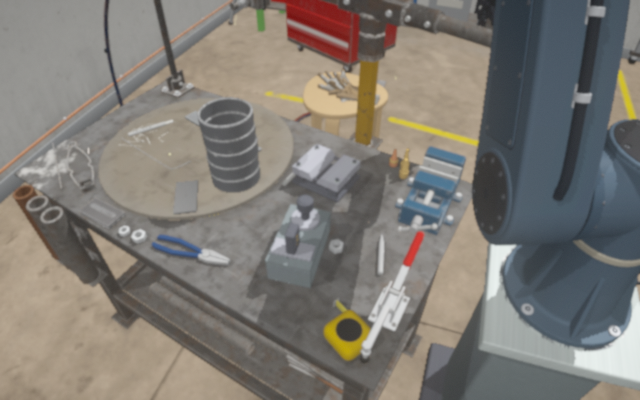

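The scene picture shows the stand at about (368,222), with the flat gauge at (391,208) on its right and the pin gauge at (347,205). The jig at (250,210) is partly hidden by the pipe, and the positioner post is at (145,150). Next I'll triangulate the positioner.

```bash
python3 - <<'E'
from h import *
A=look("scene");B=look("side")
def tri(a,b):
    L=[]
    for px,(im,T,K,D) in((a,A),(b,B)):
        q=ray([px],T,K,D,0)[0];d=q-T[:3,3];L.append((T[:3,3],d/np.linalg.norm(d)))
    (o1,d1),(o2,d2)=L
    s=np.linalg.lstsq(np.c_[d1,-d2],o2-o1,rcond=None)[0]
    p,q=o1+s[0]*d1,o2+s[1]*d2;print(np.round((p+q)/2),round(np.linalg.norm(p-q)))
tri((125,105),(370,50));tri((160,215),(366,140))
im,T,K,D=A
print(np.round(ray([(328,227),(408,231),(407,197),(331,196)],T,K,D,55)))
print("jig",np.round(ray([(233,205),(277,218),(286,205),(243,185)],T,K,D,50)))
im,T,K,D=B
print("jigside",np.round(ray([(292,179),(322,190),(330,155),(362,168),(300,147)],T,K,D,50)))
E
```

```text
[ 497. -362.  244.] 13
[ 497. -376.  -37.] 17
[[558.   7.  55.]
 [546. 153.  55.]
 [462. 148.  55.]
 [481.   2.  55.]]
jig [[ 527. -183.   50.]
 [ 547.  -91.   50.]
 [ 512.  -81.   50.]
 [ 472. -178.   50.]]
jigside [[ 588.  -74.   50.]
 [ 514.  -62.   50.]
 [ 535. -183.   50.]
 [ 452. -161.   50.]
 [ 613. -189.   50.]]
```

```bash
python3 - <<'E'
from h import *
A=look("scene");B=look("side")
for z in(300,380): print(z,np.round(ray([(120,80),(210,10),(10,140),(0,50)],*A[1:],z)),np.round(ray([(370,20),(410,15),(485,38),(300,5)],*B[1:],z)))
im=B[0]["color"];cv2.imwrite("pics/c.png",np.hstack([cv2.resize(A[0]["color"][:180,:260,::-1],(520,360),interpolation=2),cv2.resize(im[:130,240:500,::-1],(260,360))]))
E
```

```text
300 [[ 491. -360.  300.]
 [ 230. -283.  300.]
 [ 661. -474.  300.]
 [ 406. -677.  300.]] [[ 509. -381.  300.]
 [ 429. -448.  300.]
 [ 253. -379.  300.]
 [ 695. -421.  300.]]
380 [[ 602. -282.  380.]
 [ 386. -218.  380.]
 [ 742. -376.  380.]
 [ 532. -544.  380.]] [[ 463. -170.  380.]
 [ 401. -222.  380.]
 [ 264. -168.  380.]
 [ 608. -201.  380.]]
```

View pics/c.png

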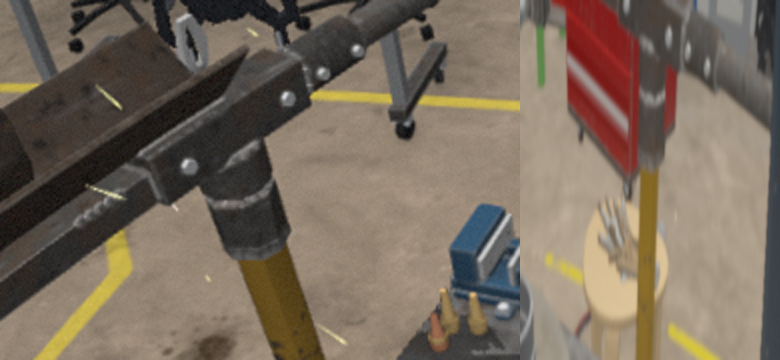

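The crop shows the positioner's post at (260,200), with a beam and pipe that run towards the robot. I need to know where the gripper is relative to that pipe.

```bash
python3 - <<'E'
from h import *
A=look("scene");B=look("side");W=look("wrist","w0")
for P in([242,-494,205],[242,-494,400],[242,-494,550],[120,-250,600]):
    print(P,np.round(proj(P,*A[1:])),np.round(proj(P,*B[1:])))
print(np.round(W[1],2))
E
```

```text
[242, -494, 205] [[126.  49.]] [[482.  58.]]
[242, -494, 400] [[102. -35.]] [[502. -23.]]
[242, -494, 550] [[  82. -110.]] [[518. -96.]]
[120, -250, 600] [[ 223. -161.]] [[609. -96.]]
[[ 4.4000e-01  8.7000e-01  2.4000e-01  3.0162e+02]
 [-9.0000e-01  4.2000e-01  1.2000e-01 -4.6334e+02]
 [ 0.0000e+00 -2.7000e-01  9.6000e-01  3.7398e+02]
 [ 0.0000e+00  0.0000e+00  0.0000e+00  1.0000e+00]]
```

View pics/w0.png

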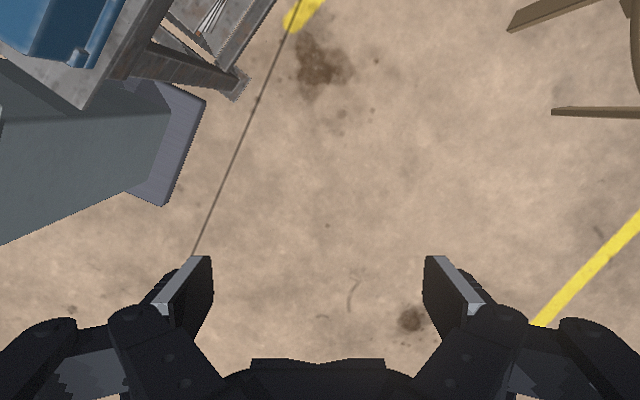

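```bash
python3 - <<'E'
from h import *
A=look("scene");B=look("side")
def pl(a,b,V):
    o=V[1][:3,3];q=ray([a,b],*V[1:],0)-o;return o,np.cross(q[0],q[1])/np.linalg.norm(np.cross(q[0],q[1]))
o1,n1=pl((165,27),(215,0),A)
for b in(((440,27),(485,38)),((440,25),(485,40)),((420,20),(485,38))):
    o2,n2=pl(*b,B)
    for x in(500,400,300,200):
        print(x,np.round(np.linalg.solve(np.array([n1[1:],n2[1:]]),[n1@o1-n1[0]*x,n2@o2-n2[0]*x])))
im=cv2.resize(B[0]["color"][0:110,380:520,::-1],(700,550),interpolation=2);cv2.imwrite("pics/c2.png",im)
E
```

```text
500 [-498.  276.]
400 [-372.  315.]
300 [-246.  354.]
200 [-120.  393.]
500 [-388.  334.]
400 [-318.  343.]
300 [-247.  353.]
200 [-176.  363.]
500 [-441.  306.]
400 [-339.  332.]
300 [-237.  358.]
200 [-135.  385.]
```

View pics/c2.png

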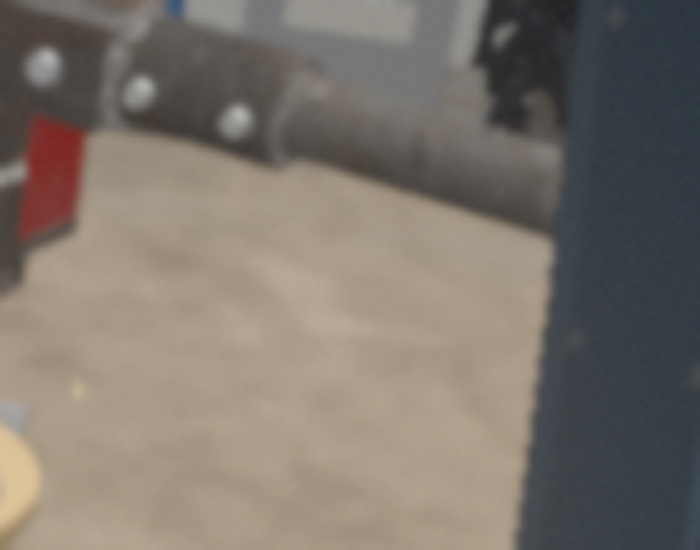

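The pipe passes between the gripper and the table at z≈330–370. I'll rise straight up, then cross over it.

>>> play_rows(deltas=[[[0, 0, 0.2], [0, 0, 0]], [[0, 0, 0.4], [0, 0, 0]], [[0, 0, 0.6], [0, 0, 0]], [[0, 0, 0.8], [0, 0, 0]], [[0, 0, 1], [0, 0, 0]], [[0, 0, 1], [0, 0, 0]]], fingers=-1)

```text
t: 1.45
tool_pos: [242.7, -495.2, 413.2]
orientation: [3.049, 0.707, 0.003]
ft_force: [0.5, -0.4, 0.6]
finger_gap: 85.6
gripper_force: 0.0
```

>>> play_rows(deltas=[[[0, 0, 0.2], [0, 0, 0]], [[0, 0, 0.35], [0, 0, 0]], [[0, 0, 0.5], [0, 0, 0]], [[0, 0, 0.5], [0, 0, 0]]])

```text
t: 1.78
tool_pos: [242.3, -494.2, 510.8]
orientation: [3.052, 0.708, 0.002]
ft_force: [-0.3, 1.1, -0.7]
finger_gap: 85.1
gripper_force: 0.0
```

```bash
python3 - <<'E'
from h import *
o=manip.get_obs();print(o["t"],o["tool_pos"],o["joints"])
a=look("scene")[0]["color"][:200,:400];b=look("side")[0]["color"][:200,300:];w=look("wrist")[0]["color"]
c=np.hstack([a,b]);c=np.vstack([c[:, :740],np.pad(cv2.resize(w,(624,390)),((0,0),(0,116),(0,0)))])
cv2.imwrite("pics/c3.png",c[:,:,::-1])
E
```

```text
1.7833 [ 242.27679253 -494.22206305  510.83836112] [-1.19957681e+00  2.31375363e-01  1.08911043e+00 -2.06834284e-05
  1.81265490e+00 -8.46107279e-02]
```

View pics/c3.png

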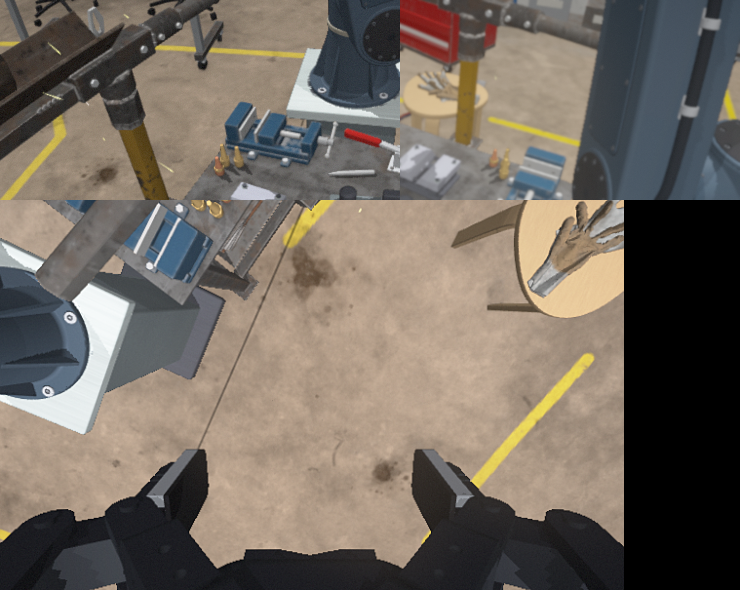

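>>> play_rows(deltas=[[[0.08, 0.17, 0], [0, 0, 0.02]], [[0.16, 0.34, 0], [0, 0, 0.045]], [[0.24, 0.51, 0], [0, 0, 0.07]], [[0.32, 0.68, 0], [0, 0, 0.09]], [[0.4, 0.85, 0], [0, 0, 0.11]], [[0.45, 1, 0], [0, 0, 0.13]]])

```text
t: 2.43
tool_pos: [332.6, -291.6, 503.5]
orientation: [-2.848, -1.32, 0.001]
ft_force: [-0.2, 0.5, -0.1]
finger_gap: 85.6
gripper_force: 0.0
```

>>> play_rows(deltas=[[[0.08, 0.17, 0], [0, 0, 0.03]], [[0.16, 0.34, 0], [0, 0, 0.06]], [[0.24, 0.51, 0], [0, 0, 0.09]], [[0.32, 0.68, 0], [0, 0, 0.12]], [[0.4, 0.85, 0], [0, 0, 0.15]], [[0.45, 1, 0], [0, 0, 0.17]], [[0.45, 1, 0], [0, 0, 0.17]]])

```text
t: 3.02
tool_pos: [422.9, -89.7, 503.6]
orientation: [-2.394, -2.03, 0.0]
ft_force: [-0.3, -0.5, 0.5]
finger_gap: 85.3
gripper_force: 0.0
```

```bash
python3 - <<'E'
from h import *
im,T,K,D=look("wrist","w1");print(np.round(T,2))
spots("wrist",T,["flat_gauge","pin_gauge","joint","gap_mid"])
E
```

```text
[[ 9.9000e-01  1.6000e-01  5.0000e-02  4.3308e+02]
 [-1.6000e-01  9.5000e-01  2.6000e-01 -2.2610e+01]
 [-0.0000e+00 -2.7000e-01  9.6000e-01  6.7270e+02]
 [ 0.0000e+00  0.0000e+00  0.0000e+00  1.0000e+00]]
wrist flat_gauge 0.98 [499.9 107.3  63.6]
wrist flat_gauge 0.58 [ 532.8 -148.4   49.6]
wrist pin_gauge 0.79 [508.5  32.3  66.4]
wrist joint 0.65 [ 530.8 -144.7   49.1]
wrist gap_mid 0.67 [ 537.5 -147.8   50.2]
```

View pics/w1.png

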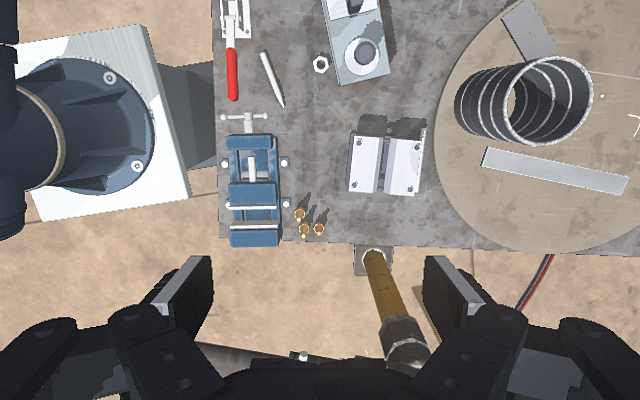

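The jig is clear in this picture. Its bolts are near (358,142), (416,144), (351,186) and (411,191), and the V runs from (387,137) to (382,192). The stand is at the top, around (358,35). I'll measure the jig precisely from an enlarged crop and carry on.

```bash
python3 - <<'E'
from h import *
im,T,K,D=look("wrist");np.savez("w1.npz",T=T,K=K,D=D,im=im["color"])
c=im["color"][115:205,335:445];cv2.imwrite("pics/c4.png",cv2.resize(c[:,:,::-1],None,fx=6,fy=6,interpolation=cv2.INTER_CUBIC))
m=manip.outline_of("wrist","joint")[0]["pixels"];r=cv2.minAreaRect(np.argwhere(m)[:,::-1].astype(np.float32));print(r)
print(np.round(ray(cv2.boxPoints(r),T,K,D,50),1))
E
```

```text
((382.8363342285156, 159.95578002929688), (73.90260314941406, 60.19969940185547), 3.814074993133545)
[[ 453.5 -182.3   50. ]
 [ 476.8  -77.2   50. ]
 [ 602.2 -108.1   50. ]
 [ 584.9 -214.9   50. ]]
```

View pics/c4.png

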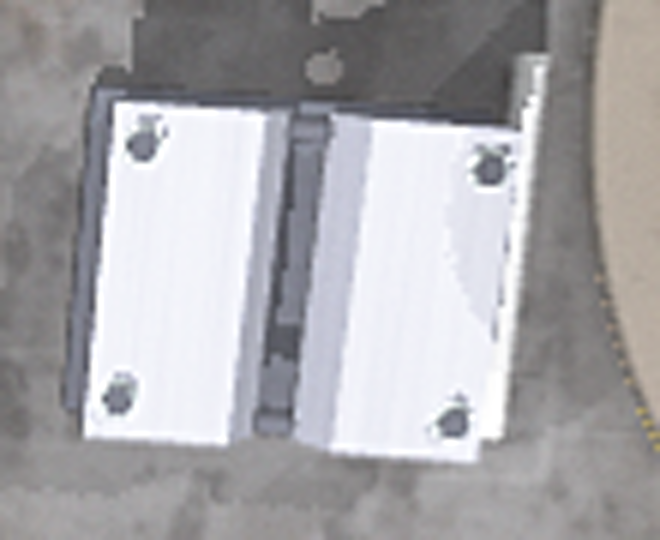

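>>> play_rows(deltas=[[[0.05, 0.15, -0.12], [0, 0, 0.02]], [[0.1, 0.3, -0.25], [0, 0, 0.04]], [[0.15, 0.45, -0.4], [0, 0, 0.06]], [[0.2, 0.6, -0.5], [0, 0, 0.08]], [[0.25, 0.7, -0.6], [0, 0, 0.08]], [[0.3, 0.7, -0.7], [0, 0, 0.08]], [[0.35, 0.7, -0.75], [0, 0, 0.08]], [[0.35, 0.7, -0.75], [0, 0, 0.08]]])

```text
t: 4.03
tool_pos: [492.6, 45.4, 352.8]
orientation: [-2.132, -2.304, 0.004]
ft_force: [-0.4, 0.4, -0.5]
finger_gap: 85.2
gripper_force: 0.0
```

The crop shows the bolts at (143,143), (489,167), (118,397) and (454,422), with the V midway between them.

```bash
python3 - <<'E'
from h import *
z=np.load("w1.npz");b=np.array([(143,143),(489,167),(118,397),(454,422)])/6-0.4+[335,115]
P=ray(b,z["T"],z["K"],z["D"],56);print(np.round(P,1))
c=P.mean(0);print("jig",c,np.linalg.norm(P[1]-P[0]),np.linalg.norm(P[2]-P[0]))
d=P[1]-P[0]+P[3]-P[2];e=P[0]-P[2]+P[1]-P[3];print(np.degrees([np.arctan2(d[1],d[0]),np.arctan2(e[1],e[0])]))
im,T,K,D=look("wrist","w2");spots("wrist",T,["flat_gauge","pin_gauge"])
m=manip.outline_of("wrist","flat_gauge")[0]["pixels"].astype(np.uint8)
r=np.argwhere(m);print(r.min(0),r.max(0))
im2=im["color"].copy();cs,_=cv2.findContours(m,0,1);cv2.drawContours(im2,cs,-1,(255,0,0),1)
(y0,x0),(y1,x1)=np.maximum(r.min(0)-40,0),r.max(0)+40
c=cv2.resize(im2[y0:y1,x0:x1],None,fx=3,fy=3,interpolation=2)[:600,:800];print(x0,y0);cv2.imwrite("pics/c5.png",c[:,:,::-1])
E
```

```text
[[ 491.5  -98.4   56. ]
 [ 589.4 -122.8   56. ]
 [ 473.5 -171.6   56. ]
 [ 571.7 -196.8   56. ]]
jig [ 531.53528793 -147.39435356   56.        ] 100.88992364033948 75.48133246793611
[-14.18668293  76.32839333]
wrist flat_gauge 0.79 [506.5 119.5  63.2]
wrist pin_gauge 0.59 [511.3  43.4  65.4]
[ 85 307] [115 366]
267 45
```

View pics/c5.png

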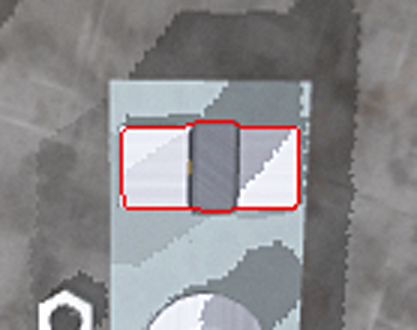

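The crop shows the flat gauge's foot spanning (121,126)–(300,210), with its grip at (190,122)–(238,211).

```bash
python3 - <<'E'
from h import *
im,T,K,D=look("wrist");o=manip.get_obs()
f=lambda a:np.array(a)/3-.3+[267,45]
F=ray(f([(121,126),(300,127),(300,210),(120,209)]),T,K,D,63)
G=ray(f([(190,123),(238,122),(238,211),(190,211)]),T,K,D,113)
for P in(F,G):
    d=P[1]-P[0]+P[2]-P[3];print(P.mean(0).round(1),np.degrees(np.arctan2(d[1],d[0])).round(1),np.linalg.norm(P[1]-P[0]).round(1),np.linalg.norm(P[2]-P[1]).round(1))
m=R.from_rotvec(o["orientation"]).as_matrix();print(o["tool_pos"],"tool y yaw",np.degrees(np.arctan2(m[1,1],m[0,1])),m[:,2])
E
```

```text
[510.2 117.8  63. ] 4.1 74.8 33.6
[508.9 117.9 113. ] 4.9 17.9 32.1
[492.23261385  45.5401304  356.33487225] tool y yaw 4.452426680651842 [ 2.05037823e-03 -3.18572614e-05 -9.99997897e-01]
```

Gauge is at (509.7, 117.9) with yaw 4.5°, which the tool already matches. The jig is at (531.5, −147.4) with yaw −14°. Now I'll approach and grasp.

>>> play_rows(deltas=[[[0.03, 0.12, -0.1], [0, 0, 0]], [[0.06, 0.24, -0.25], [0, 0, 0]], [[0.09, 0.36, -0.4], [0, 0, 0]], [[0.09, 0.36, -0.55], [0, 0, 0]], [[0.09, 0.36, -0.7], [0, 0, 0]], [[0.09, 0.36, -0.85], [0, 0, 0]], [[0.09, 0.36, -1], [0, 0, 0]], [[0.09, 0.36, -1], [0, 0, 0]]])

```text
t: 4.95
tool_pos: [507.7, 117.5, 151.1]
orientation: [-2.13, -2.304, 0.008]
ft_force: [0.0, 0.5, -1.4]
finger_gap: 85.6
gripper_force: 0.0
```

>>> play_rows(deltas=[[[0, 0, -0.1], [0, 0, 0]], [[0, 0, -0.2], [0, 0, 0]], [[0, 0, -0.3], [0, 0, 0]], [[0, 0, -0.38], [0, 0, 0]], [[0, 0, -0.38], [0, 0, 0]], [[0, 0, -0.38], [0, 0, 0]]])

```text
t: 5.45
tool_pos: [510.9, 118.1, 80.6]
orientation: [2.132, 2.306, 0.001]
ft_force: [-0.2, 0.4, 0.0]
finger_gap: 85.5
gripper_force: 0.0
```

>>> play_rows(deltas=[[[0, 0, 0], [0, 0, 0]], [[0, 0, 0], [0, 0, 0]], [[0, 0, 0], [0, 0, 0]], [[0, 0, 0], [0, 0, 0]], [[0, 0, 0], [0, 0, 0]], [[0, 0, 0], [0, 0, 0]], [[0, 0, 0], [0, 0, 0]], [[0, 0, 0], [0, 0, 0]]], fingers=1, grip_force=50)

```text
t: 6.12
tool_pos: [510.0, 118.1, 79.3]
orientation: [-2.132, -2.307, 0.0]
ft_force: [-2.5, -0.9, 5.8]
finger_gap: 16.4
gripper_force: 50.0
```

>>> play_rows(deltas=[[[0, 0, 0.06], [0, 0, 0]], [[0, 0, 0.15], [0, 0, 0]], [[0, 0, 0.25], [0, 0, 0]], [[0, 0, 0.4], [0, 0, 0]], [[0, 0, 0.55], [0, 0, 0]], [[0, 0, 0.7], [0, 0, 0]], [[0, 0, 0.75], [0, 0, 0]], [[0, 0, 0.75], [0, 0, 0]]])

```text
t: 6.78
tool_pos: [511.1, 118.3, 230.8]
orientation: [2.13, 2.305, 0.005]
ft_force: [1.0, 0.5, -2.7]
finger_gap: 16.4
gripper_force: 49.3
```

>>> play_rows(deltas=[[[0.02, -0.1, 0], [0, 0, -0.02]], [[0.04, -0.24, 0], [0, 0, -0.04]], [[0.06, -0.38, 0], [0, 0, -0.06]], [[0.08, -0.53, 0], [0, 0, -0.08]], [[0.1, -0.68, 0], [0, 0, -0.1]], [[0.11, -0.84, 0], [0, 0, -0.103]], [[0.11, -0.92, 0], [0, 0, -0.103]], [[0.11, -0.92, 0], [0, 0, -0.103]]])

```text
t: 7.45
tool_pos: [531.2, -68.6, 226.3]
orientation: [-2.477, -1.929, 0.004]
ft_force: [-0.1, -0.1, -3.1]
finger_gap: 16.4
gripper_force: 49.2
```

```bash
python3 - <<'E'
from h import *
o=manip.get_obs();m=R.from_rotvec(o["orientation"]).as_matrix();print(o["tool_pos"],"yaw",np.degrees(np.arctan2(m[1,1],m[0,1])),o["finger_gap"],o["ft_force"])
im,T,K,D=look("wrist","w3")
spots("wrist",T,["flat_gauge","joint","gap_mid","pin_gauge"])
E
```

```text
[531.24441107 -68.58097666 226.34776069] yaw -14.19590926726958 16.375005648240915 [-0.13114769 -0.14981291 -3.13290223]
wrist flat_gauge 0.61 [532.5 -62.1 211. ]
wrist joint 0.65 [ 578.7 -125.3   48.2]
wrist gap_mid 0.55 [ 578.8 -127.2   49.1]
wrist pin_gauge 0.74 [517.8  32.2  66.8]
wrist pin_gauge 0.65 [ 572.1 -117.2   48. ]
```

View pics/w3.png

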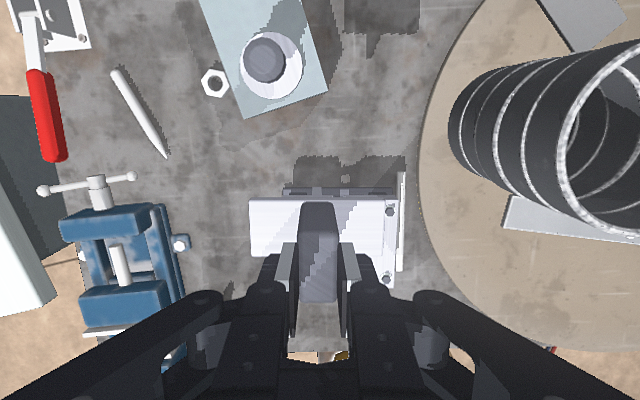

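The gauge hangs straight in the fingers, with its foot at (250–360, 200–255). The jig lies behind it, with bolts at (390,211) and (387,279). I'll check these against the expected positions.

```bash
python3 - <<'E'
from h import *
im,T,K,D=look("wrist")
P=ray([(390,211),(387,279)],T,K,D,56);print("bolts",P.round(1),"expect from w1 589.4,-122.8 / 571.7,-196.8")
F=ray([(250,200),(250,255)],T,K,D,210);o=manip.get_obs();m=R.from_rotvec(o["orientation"]).as_matrix()
print("foot corners in tool axes (x fwd,y)",((F-o["tool_pos"])@m).round(1))
print("TCP",o["tool_pos"])
E
```

```text
bolts [[ 592.6 -119.1   56. ]
 [ 575.1 -193.6   56. ]] expect from w1 589.4,-122.8 / 571.7,-196.8
foot corners in tool axes (x fwd,y) [[ 16.2 -38.9  18.5]
 [-16.8 -40.6  18.5]]
TCP [531.92382661 -64.85421029 228.4411527 ]
```

```bash
python3 - <<'E'
from h import *
p=[];r=[]
for i in range(16):
    im=manip.get_image("wrist");o=manip.get_obs();p.append(o["tool_pos"]);r.append(o["orientation"])
p=np.array(p);print(p.mean(0),p.std(0));Rm=R.from_rotvec(r).mean();m=Rm.as_matrix()
T=np.eye(4);T[:3,:3]=m;T[:3,3]=p.mean(0);T=T@np.array(im["T_tool_cam"])
K=np.array([[im["fx"],0,im["cx"]],[0,im["fy"],im["cy"]],[0,0,1]]);D=np.array(im["distortion"])
g=cv2.cvtColor(im["color"],7)
def ref(x,y):
    w=g[y-7:y+8,x-7:x+8].astype(float);k=np.clip(150-w,0,None);yy,xx=np.mgrid[-7:8,-7:8];return x+(k*xx).sum()/k.sum(),y+(k*yy).sum()/k.sum()
b=[ref(390,211),ref(387,279)];print(b)
P=ray(b,T,K,D,56);print(P.round(1));a=np.radians(-14);u=np.array([np.cos(a),np.sin(a)])
d=P[0]-P[1];print("V yaw",np.degrees(np.arctan2(d[1],d[0]))-90,"centre",P[:,:2].mean(0)-51*u)
print("foot",((ray([(250,200),(250,255)],T,K,D,p[:,2].mean()-18.5)-p.mean(0))@m).round(1),"yaw",np.degrees(np.arctan2(m[1,1],m[0,1])))
# left grip edges etc: row profile of grip top edges
print(g[215,285:350])
E
```

```text
[532.11145663 -65.59114602 228.9612563 ] [0.03177959 0.29969818 0.10383691]
[(np.float64(387.8715478484265), np.float64(212.60115606936415)), (np.float64(382.85264614320306), np.float64(282.26184711172607))]
[[ 590.8 -121.5   56. ]
 [ 570.5 -197.7   56. ]]
V yaw -14.930415410291744 centre [ 531.18053561 -147.25115481]
foot [[ 16.1 -38.8  18.5]
 [-17.  -40.5  18.5]] yaw -14.005549078728015
[245 244 245 246 247 248 234 237 232 231 232 232 235 247 175  61  73  81
  81  83  82  83  87  86  85  87  87  82  85  85  85  84  84  84  85  85
  84  84  84  85  85  84  85  84  84  83  84  86  82  73 122 194 186 185
 183 184 185 186 184 182 187 186 186 187 184]
```

>>> play_rows(deltas=[[[0, -0.1, 0], [0, 0, 0]], [[0, -0.22, 0], [0, 0, 0]], [[0, -0.34, 0], [0, 0, 0]], [[0, -0.41, 0], [0, 0, 0]], [[0, -0.41, 0], [0, 0, 0]]])

```text
t: 8.97
tool_pos: [532.1, -150.0, 228.9]
orientation: [2.478, 1.931, -0.0]
ft_force: [0.4, -0.1, -3.5]
finger_gap: 16.4
gripper_force: 49.2
```

>>> play_rows(deltas=[[[0, 0, -0.1], [0, 0, 0]], [[0, 0, -0.2], [0, 0, 0]], [[0, 0, -0.3], [0, 0, 0]], [[0, 0, -0.4], [0, 0, 0]], [[0, 0, -0.5], [0, 0, 0]], [[0, 0, -0.57], [0, 0, 0]], [[0, 0, -0.57], [0, 0, 0]], [[0, 0, -0.57], [0, 0, 0]]])

```text
t: 9.63
tool_pos: [532.0, -147.2, 114.9]
orientation: [-2.475, -1.933, 0.001]
ft_force: [-0.8, -0.3, -1.8]
finger_gap: 16.5
gripper_force: 49.3
```

>>> play_rows(deltas=[[[0, 0, -0.02], [0, 0, 0]], [[0, 0, -0.04], [0, 0, 0]], [[0, 0, -0.06], [0, 0, 0]], [[0, 0, -0.08], [0, 0, 0]], [[0, 0, -0.1], [0, 0, 0]], [[0, 0, -0.11], [0, 0, 0]], [[0, 0, -0.12], [0, 0, 0]], [[0, 0, -0.12], [0, 0, 0]]])

```text
t: 10.3
tool_pos: [531.9, -147.8, 90.6]
orientation: [-2.476, -1.933, 0.0]
ft_force: [-0.2, -0.1, -2.9]
finger_gap: 16.2
gripper_force: 49.3
```

>>> play_rows(deltas=[[[0, 0, -0.015], [0, 0, 0]], [[0, 0, -0.03], [0, 0, 0]], [[0, 0, -0.045], [0, 0, 0]], [[0, 0, -0.06], [0, 0, 0]], [[0, 0, -0.07], [0, 0, 0]], [[0, 0, -0.075], [0, 0, 0]], [[0, 0, -0.075], [0, 0, 0]]])

```text
t: 10.88
tool_pos: [532.0, -147.8, 75.7]
orientation: [-2.476, -1.933, 0.0]
ft_force: [0.7, 0.6, -3.1]
finger_gap: 16.2
gripper_force: 49.3
```

>>> play_rows(deltas=[[[0, 0, -0.003], [0, 0, 0]], [[0, 0, -0.006], [0, 0, 0]], [[0, 0, -0.008], [0, 0, 0]], [[0, 0, -0.008], [0, 0, 0]]])

```text
t: 11.22
tool_pos: [532.1, -147.8, 74.5]
orientation: [2.476, 1.934, 0.0]
ft_force: [-0.3, -0.6, -1.0]
finger_gap: 16.1
gripper_force: 49.5
```

>>> play_rows(deltas=[[[0, 0, -0.002], [0, 0, 0]], [[0, 0, -0.003], [0, 0, 0]], [[0, 0, -0.003], [0, 0, 0]], [[0, 0, -0.003], [0, 0, 0]]])

```text
t: 11.55
tool_pos: [532.0, -147.8, 74.4]
orientation: [-2.476, -1.934, 0.0]
ft_force: [-3.8, 0.9, 6.0]
finger_gap: 16.5
gripper_force: 50.3
```

The foot is on the plates, so I'll release.

>>> play_rows(deltas=[[[0, 0, 0], [0, 0, 0]], [[0, 0, 0], [0, 0, 0]], [[0, 0, 0], [0, 0, 0]], [[0, 0, 0], [0, 0, 0]], [[0, 0, 0], [0, 0, 0]], [[0, 0, 0], [0, 0, 0]], [[0, 0, 0], [0, 0, 0]], [[0, 0, 0], [0, 0, 0]]], fingers=-1)

```text
t: 12.22
tool_pos: [532.1, -147.8, 73.8]
orientation: [-2.476, -1.934, -0.0]
ft_force: [-0.3, -0.9, 0.4]
finger_gap: 85.2
gripper_force: 0.0
```

>>> play_rows(deltas=[[[0, 0, 0.05], [0, 0, 0]], [[0, 0, 0.15], [0, 0, 0]], [[0, 0, 0.3], [0, 0, 0]], [[0, 0, 0.45], [0, 0, 0]], [[0, 0, 0.6], [0, 0, 0]], [[0, 0, 0.75], [0, 0, 0]], [[0, 0, 0.9], [0, 0, 0]], [[0, 0, 0.9], [0, 0, 0]]])

```text
t: 12.88
tool_pos: [534.1, -148.5, 260.6]
orientation: [2.47, 1.929, 0.008]
ft_force: [0.6, -0.5, 0.1]
finger_gap: 85.5
gripper_force: 0.0
```

>>> play_rows(deltas=[[[0, -0.05, 0.05], [0, 0, 0]], [[0, -0.1, 0.1], [0, 0, 0]], [[0, -0.1, 0.15], [0, 0, 0]], [[0, -0.1, 0.15], [0, 0, 0]]])

```text
t: 13.22
tool_pos: [532.6, -168.9, 285.6]
orientation: [2.476, 1.931, 0.002]
ft_force: [0.7, 0.0, 0.0]
finger_gap: 85.6
gripper_force: 0.0
```

```bash
python3 - <<'E'
from h import *
o=manip.get_obs();print(o["t"],o["tool_pos"],o["finger_gap"],o["ft_force"])
for c in("wrist","side","scene"):
    im,T,K,D=look(c);spots(c,T,["flat_gauge","pin_gauge"])
    if c!="wrist": print("model px",proj([[531.5,-147.4,108],[531.5,-147.4,58]],T,K,D).round())
    for q in manip.outline_of(c,"flat_gauge")[:2]:
        r=cv2.minAreaRect(np.argwhere(q["pixels"])[:,::-1].astype(np.float32));b=cv2.boxPoints(r)
        P=ray(b,T,K,D,58);print(round(q["p"],2),r,"\n",P.round(1),P.mean(0).round(1))
E
```

```text
13.2167 [ 532.55790963 -168.87595171  285.56670539] 85.62181310580993 [0.71412289 0.02256538 0.00077781]
wrist flat_gauge 0.74 [ 531.4 -146.2   56.9]
0.58 ((311.5, 150.0), (38.0, 67.0), 90.0) 
 [[ 498.2 -121.2   58. ]
 [ 570.5 -139.4   58. ]
 [ 561.  -181.1   58. ]
 [ 486.5 -162.4   58. ]] [ 529. -151.   58.]
side flat_gauge 0.93 [ 528.5 -142.3   57.4]
side pin_gauge 0.97 [514.3  43.5  63.6]
model px [[327. 144.]
 [327. 162.]]
0.92 ((329.9206848144531, 158.54827880859375), (31.1226749420166, 31.005229949951172), 40.23635482788086) 
 [[ 573.3 -137.7   58. ]
 [ 559.2 -240.3   58. ]
 [ 483.  -183.2   58. ]
 [ 501.2  -89.5   58. ]] [ 529.2 -162.7   58. ]
scene flat_gauge 0.69 [ 541.1 -146.2   67.9]
scene pin_gauge 0.9 [525.5  41.6  64.6]
model px [[247. 188.]
 [250. 206.]]
0.64 ((247.10000610351562, 204.70001220703125), (29.09295082092285, 37.31486892700195), 18.43494987487793) 
 [[ 566.7 -181.7   58. ]
 [ 473.3 -184.3   58. ]
 [ 490.  -123.6   58. ]
 [ 580.6 -124.8   58. ]] [ 527.6 -153.6   58. ]
```

```bash
python3 -c "
from rig import manip
print(manip.finish_job())"
```

```text
the job is handed in; nothing more can be done
None
```

The flat gauge was lowered by its grip into the V joint near the middle of the jig, seated on both plates by height and contact force, then released; the pin gauge stayed in the stand, and the job is handed in at about 13 s (no verdict was returned).

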